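Push the parts carton down the taping lane until the dog latches behind it

TASK

Load the filled carton into the taping lane: with the fingertips, push it square to the mouth of the lane and on down between the two guide rails until it has pressed the sprung buffer back and the anti-return dog has sprung up behind it, then back off and leave it latched there for taping. The rails have just been set and are only finger-tight, so neither the carton nor the robot may touch them. Only push the carton, gently: do not pinch, lift or tip it, and leave the other things on the table alone.

Things in the scene. Friction and masses are not known exactly. Their poses are not given: they have to be found in the camera images.
- lane: Plywood bed board fixed flat on the table, 560 x 240 mm, top at z = 18 mm, carrying the taping lane; runs roughly from the robot's left to its right. Origin: centre of its underside. x axis: along the lane in the direction of travel, from the empty loading end (x = -280 mm) to the buffer end (+280 mm); y: left when looking that way; z up. The lane's centre line is y = 0.
- lane_mouth (a point): Point on the bed's top on the lane's centre line where the straight rails begin, lane x = -12 mm (axes as the lane's). From here to x = +238 mm the clear width between the rails is 94 mm (carton 72 mm); before it, from x = -51 mm, the rails' splayed entry ends narrow down from 146 mm.
- lane_home (a point): Point on the bed's top on the centre line at lane x = 132 mm (axes as the lane's): the origin of a latched carton lies here, its long side along the lane. Beyond it stand the buffer and, at lane x = 209 to 250 mm, the buffer's grey housing, top z = 51 mm.
- carton: Small closed cardboard carton filled with parts, 0.34 to 0.59 kg, 72 x 104 x 52 mm (x, y, z), loose; it starts on the bed's loading end before the lane's mouth, off the centre line and askew. Origin: centre of its underside. Its long side is its y axis, which must come to lie along the lane (carton yaw = lane yaw + 90 degrees when square).
- rail_left: Left guide rail (seen along the travel): 10 mm round steel rod, top at z = 43 mm, with two cross bars held in clamps with black star knobs (lane x = 30 and 200 mm, y = +/-88 mm, tops z = 62 mm). Only finger-tight: about 4 N shifts it sideways. Its origin coincides with the lane's origin while it is where it was set.
- rail_right: Right guide rail, mirror image of the left one. Its origin coincides with the lane's origin while it is where it was set.
- dog (a joint): Anti-return dog: dark steel ramp 18 mm wide in mid-bed, hinged at lane x = 35 mm, rising to an upright tooth 9 mm above the bed at lane x = 80 mm. 0 = up (rad); the carton sliding over presses it down to about 0.2. A light spring (about 1 N) lifts it once the carton's rear end has passed x = 80 mm (carton origin past 132 mm); the tooth then stops the carton going back.
- buffer (a joint): Sprung buffer: rubber-faced plate 56 mm wide, 3 to 25 mm above the bed. 0 = out (m), its face at lane x = 174 mm; the carton's front end presses it back along the travel, by 0.022 at most, where it is solid. Force about 0.6 N at 0, 2 N at 10 mm, 4 N at 22 mm. A latched carton keeps it pressed back by about 10 mm.
- clamp_knob: Bystander: spare black star knob, 32 mm wide, 22 mm high, standing on the bed outside the left rail. Origin: centre of underside.
- wood_block: Bystander: wooden block, 45 x 110 x 40 mm, behind the lane. Origin: centre of underside.
- screwdriver: Bystander: screwdriver with yellow handle, 208 mm long, to the right of the lane. Origin: centre of underside.
- cutter: Bystander: orange box cutter, blade in, 170 mm long, 22 mm high, to the right of the lane. Origin: centre of underside.

How it is judged:
On the way, in this order (a step that is already met when the one before it is completed fails the run):
1. the carton's front end is between the rails, the carton square and in the middle (x of carton in the frame of lane between -0.05 and 0.05 m and y of carton in the frame of lane between -0.011 and 0.011 m and angle between the y axis of carton and the x axis of lane, either way round below 0.15 rad), for 0.1 s.
2. the carton slides over the dog and presses it down (value of joint dog above 0.12 rad and x of carton in the frame of lane between 0.02 and 0.14 m), for 0.1 s.
3. the dog has sprung up behind the carton (value of joint dog below 0.06 rad and x of carton in the frame of lane above 0.125 m), for 0.2 s.
At the end, for the whole second after the job is handed in: The carton stands flat on the bed, at rest, latched between the dog (up again, joint under 0.06 rad) and the buffer (still pressed back by more than 4 mm): its origin 125 to 142 mm along the lane's x, within 11 mm of the centre line, its long side within 0.12 rad of the lane (all of step 3 and x of carton in the frame of lane below 0.142 m and y of carton in the frame of lane between -0.011 and 0.011 m and z of carton in the frame of lane between 0.013 and 0.023 m and angle between the y axis of carton and the x axis of lane, either way round below 0.12 rad and angle between carton's own z axis and vertical below 0.06 rad and value of joint buffer above 0.004 m and linear speed of carton below 0.01 m/s); the robot touches nothing.
It fails at once if a guide rail touched by the carton, the robot or anything else (over 0.5 N) or shifted by more than 2 mm (contact force between any of rail_left, rail_right and anything else above 0.5 N or distance of any of rail_left, rail_right from where it was at the start of the episode above 0.002 m).
It fails at once if the carton lifted (20 mm off the bed) or tipped (over 0.3 rad) (z of carton in the frame of lane above 0.038 m or angle between carton's own z axis and vertical above 0.3 rad).
It fails at once if the carton pinched or pressed hard by the fingers (over 25 N) (contact force between the fingers and carton above 25 N).
It fails at once if another thing on the table moved by more than 20 mm (distance of any of clamp_knob, wood_block, screwdriver, cutter from where it was at the start of the episode above 0.02 m).
It also fails if it takes over 72 s, if anything falls off the work surface, if the arm or the gripper's body presses on something with over 40 N, if the wrist force passes 120 N, or if a joint passes its speed limit or range.

ROBOT

A 7-joint arm with a two-finger parallel gripper is mounted at the origin on a cart in front of the work surface, level with it; the furniture and walls round the work are solid. World frame = base frame: x ahead of the robot, y to its left, z up, the work surface at z = 0. Lengths are in m, angles in rad, forces in N, time in s.
With the tool pointing down it reaches from about 0.425 to 0.8 m from the base axis. Payload 8.3 kg.
Tool frame: the origin (TCP) lies at the very end of the fingers, on their centre line; the grasp point (between the pads) lies 19 mm behind it; z points along the fingers, y is the direction in which the jaws open and shut (so a half turn about z gives the same grasp; the last joint's range is limited). The gripper opens to 85 mm and grips with 20 to 120 N. Pads are 22 mm wide; open, the fingers measure 114 mm over their backs; the gripper's body (76 mm by 85 mm) begins 54 mm behind the grasp point. The pads swing forward as they close: fully open they stand 13 mm farther back than shut.
Start: joints at [-1.381, 0.383, 0.016, 1.37, -0.006, 1.388, -0.046], TCP at [0.156, 0.605, 0.231] pointing down, gripper open.
Joint ranges: [-2.95, 2.95], [-0.25, 2.06], [-1.52, 1.56], [0.18, 2.33], [-1.44, 4.58], [0.02, 2.06], [-3.01, 3.01]. Speed limits (rad/s): [2.39, 2.39, 3.01, 3.01, 3.14, 3.14, 3.14].

INTERFACE

Orientations are given as a unit quaternion [x, y, z, w].
In Python, from bench import readout, viewer, sign_off gives the robot as it stands.
- The arm moves only by the shell command python3 -m handwheel 'ROWS' [FORCE]. ROWS is JSON, a list of rows, each a list of 7 numbers: the shift along the world's x, y, z in units of 25 mm (1.0 is 25 mm), then the turn, a rotation vector about the world's x, y, z in units of 10 degrees (1.0 is 10 degrees), then the opening in per cent of the stroke, from 0 (shut) to 100 (fully open). In form: [[dx, dy, dz, wx, wy, wz, hand], ...]. A call has 1 to 5 rows; each row is the pose to reach, as a shift and turn from the pose measured when the call began; what a row does not reach only later rows make up. A row lasts 1/8 s, in which the tool goes at most 62.5 mm and 10.7 degrees, less where a joint would pass 70% of its speed; a pose out of reach is approached as far as the arm can. A call with a gripper value outside its range is refused whole. The fingers move at their own pace and stop on an object; FORCE is the grip in N (left out, the last holds). Time passes only in rows, so rows that repeat a pose let the fingers close. It gives the time, the measured TCP pose, the force and the opening at its end, in the units of the state.
- readout.observe(): the state, without advancing time (a new reading comes with each control period).
- viewer.capture(name): name is "side" or "top" or "wrist"; returns a dict with "color" (384x512x3 uint8, blue, green, red), "fx", "fy", "cx", "cy" (pixels), "rvec" (rotation vector, rad) and "tvec" (3), from world to camera coordinates, as OpenCV has them; the wrist camera has in their place "T_tool_cam" (4x4, takes a point from camera to tool coordinates, whose origin is the TCP and whose axes are the flange's). Camera axes: x right, y down, z forward; pixel columns grow to the right and rows downward; lengths in m; the calibration is good to about 2 mm. A picture is of the moment at which its call begins: read the wrist's pose just before it. There is no depth.
- sign_off(): hands the job in, once; it reports no verdict.
The state is a dict: "t": time; "qpos": joint angles; "dq": joint speeds; "joint_torque": joint torques, N m; "ee_pos": TCP position; "ee_rot": TCP orientation; "ft_force": force on the tool from outside, world axes, zero at the start; "moment": the same for the moment, N m; "opening": finger opening in m.
Only numpy, scipy, OpenCV 4.12 (cv2) and the standard library are available. Lean on these libraries where they do the work, as an engineer would, in place of code of your own. Each camera call takes 0.05 s, during which the arm holds its last target. There are 200 camera calls.

## Working session

There is one attempt and no reset: what is moved stays moved. The work goes in short steps, Python scripts to look and compute and a shell command to move; the robot and the scene stay as the last step left them, time stands still between calls to the robot, and variables do not carry over. Pictures are saved under pics/ and viewed, about 8 in all and at most 12, crops included, and the job is handed in when it is done.

```bash
mkdir -p pics; ls
cat > h.py <<'E'
import numpy as np, cv2
from bench import readout, viewer
def cap(n,f=None):
    c=viewer.capture(n)
    if f: cv2.imwrite('pics/'+f,c['color'])
    return c
def ray(c,uv,z):
    K=np.array([[c['fx'],0,c['cx']],[0,c['fy'],c['cy']],[0,0,1]])
    R=cv2.Rodrigues(np.array(c['rvec'],float))[0]; t=np.array(c['tvec'],float).ravel()
    uv=np.atleast_2d(np.array(uv,float)); d=(R.T@np.linalg.inv(K)@np.c_[uv,np.ones(len(uv))].T).T
    o=-R.T@t
    return o+d*((z-o[2])/d[:,2])[:,None]
def proj(c,P):
    K=np.array([[c['fx'],0,c['cx']],[0,c['fy'],c['cy']],[0,0,1]])
    return cv2.projectPoints(np.atleast_2d(np.array(P,float)),np.array(c['rvec'],float),np.array(c['tvec'],float),K,None)[0][:,0]
E
python3 - <<'E'
from h import *
s=readout.observe();print({k:np.round(v,3).tolist() for k,v in s.items()})
a=cap('top','t0.png');b=cap('side','s0.png')
cv2.imwrite('pics/t0b.png',cv2.resize(a['color'],(800,600),interpolation=cv2.INTER_CUBIC))
cv2.imwrite('pics/s0b.png',cv2.resize(b['color'],(800,600),interpolation=cv2.INTER_CUBIC))
for c in(a,b):
  print(c['fx'],c['cx'],c['cy'],c['rvec'],c['tvec'])
E
```

```text
pics
{'t': 0.0, 'qpos': [-1.381, 0.384, 0.016, 1.371, -0.006, 1.388, -0.047], 'dq': [0.0, -0.0, 0.0, -0.0, -0.001, -0.001, -0.001], 'joint_torque': [-0.0, -62.76, 0.844, -37.182, 0.016, 0.014, 0.0], 'ee_pos': [0.156, 0.605, 0.23], 'ee_rot': [0.126, 0.992, -0.001, -0.0], 'ft_force': [-0.295, 0.484, -0.241], 'moment': [0.032, -0.004, 0.017], 'opening': 0.085}
372.753529701396 249.36464660186846 197.74356321002335 [ 2.16301484 -2.15899264  0.10488602] [-0.15561795  0.62961383  1.05802294]
362.6207786956538 256.4635212586685 195.41673379078512 [ 1.95875189 -0.47071034  0.31785381] [-0.63651339  0.10127199  0.89096921]
```

View pics/t0b.png

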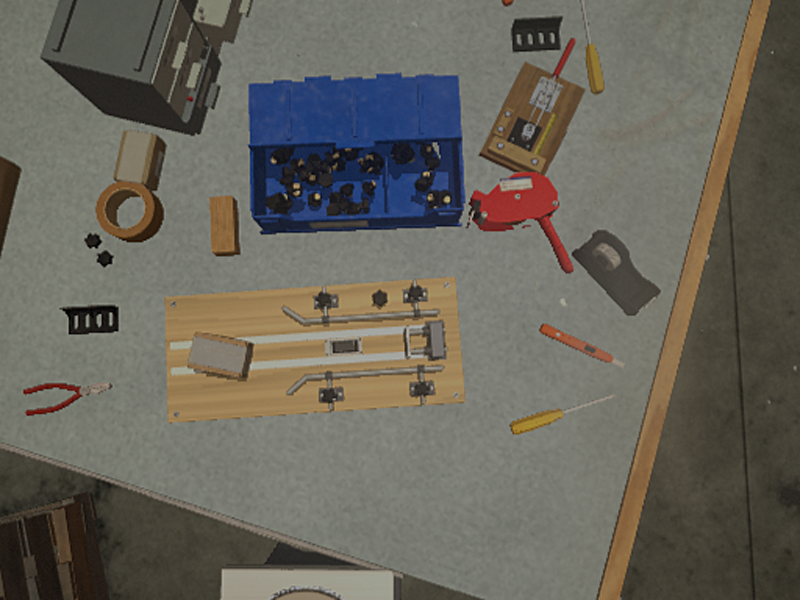

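View pics/s0b.png

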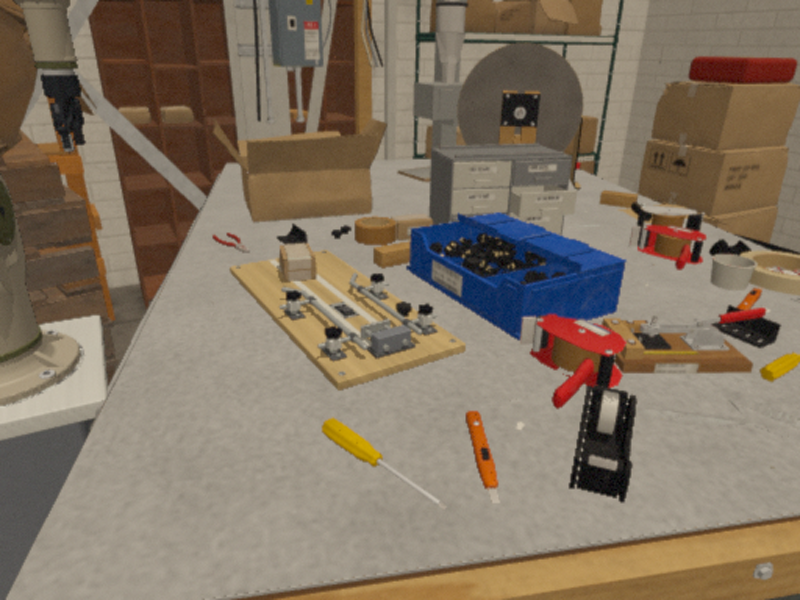

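Top view: bed corners near (165,297), (456,278), (465,402), (168,422) in the 800×600 enlargement. The carton is at about (220,356), the mouth near (300,345) and the buffer housing on the right. I'll measure by mask.

```bash
cat >> h.py <<'E'
def bed(c):
    im=c['color']; hsv=cv2.cvtColor(im,cv2.COLOR_BGR2HSV)
    m=((hsv[...,0]>10)&(hsv[...,0]<28)&(hsv[...,1]>70)&(hsv[...,2]>90)).astype(np.uint8)
    r=np.zeros_like(m); r[170:275,98:305]=1; m=cv2.morphologyEx(m*r,cv2.MORPH_CLOSE,np.ones((25,25)))*r
    k=max(cv2.findContours(m,0,2)[0],key=cv2.contourArea)
    P=ray(c,k[:,0].astype(float)+0,0.018)[:,:2].astype(np.float32)
    return cv2.minAreaRect(P),k
E
python3 - <<'E'
from h import *
c=viewer.capture('top')
b,k=bed(c); print(b)
im=c['color']
for p in [(125,222),(150,230),(140,237),(130,235),(155,240),(200,200),(130,205)]:print(p,im[p[1],p[0]],cv2.cvtColor(im[p[1]:p[1]+1,p[0]:p[0]+1],cv2.COLOR_BGR2HSV)[0,0])
v=im.copy();cv2.drawContours(v,[k],-1,(0,0,255),1)
cv2.imwrite('pics/z1.png',np.vstack([cv2.resize(im[170:275,98:305],None,fx=3.8,fy=2.85,interpolation=2)[:298],cv2.resize(v[170:275,98:305],None,fx=3.8,fy=2.85,interpolation=2)[:298]]))
cv2.imwrite('pics/z2.png',cv2.resize(im[205:250,110:310],None,fx=4,fy=4))
E
```

```text
((0.5571407675743103, -0.008812934160232544), (0.23858292400836945, 0.5573858022689819), 4.079168796539307)
(125, 222) [111 125 133] [ 19  42 133]
(150, 230) [114 124 132] [ 17  35 132]
(140, 237) [ 67 103 132] [ 17 126 132]
(130, 235) [ 70 106 138] [ 16 126 138]
(155, 240) [30 43 55] [ 16 116  55]
(200, 200) [ 88 132 160] [ 18 115 160]
(130, 205) [ 81 122 149] [ 18 116 149]
```

View pics/z1.png

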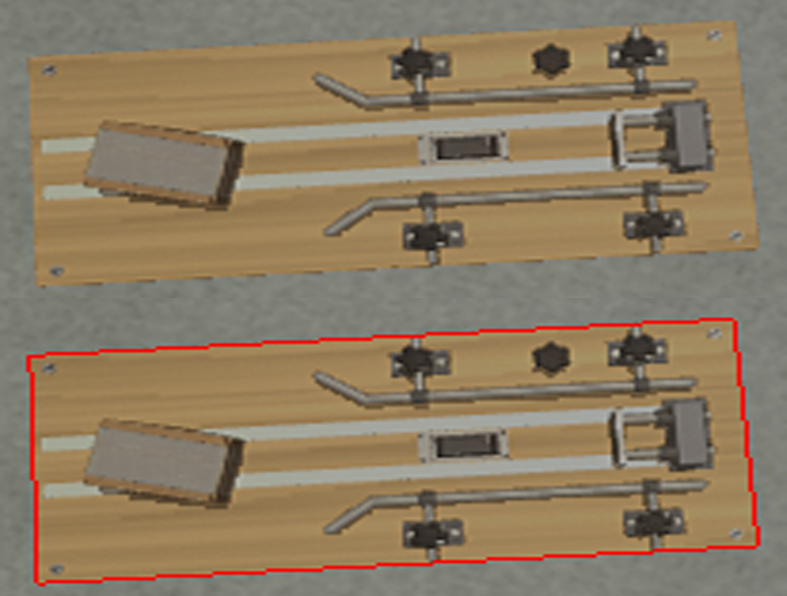

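Top view close-up: the bed outline fits. The carton's grey label spans crop (86..232, 125..203), rotated clockwise to the travel direction, and its dark front end is on the right. Next: the poses in the lane frame.

```bash
cat >> h.py <<'E'
def carton(c,roi=(98,170,207,105)):
    im=c['color']; hsv=cv2.cvtColor(im,cv2.COLOR_BGR2HSV)
    m=((hsv[...,1]<75)&(hsv[...,1]>25)&(hsv[...,2]>105)&(hsv[...,2]<145)).astype(np.uint8)
    x,y,w,h=roi; r=np.zeros_like(m); r[y:y+h,x:x+w]=1; m=cv2.morphologyEx(m*r,cv2.MORPH_OPEN,np.ones((5,5)))
    k=max(cv2.findContours(m,0,2)[0],key=cv2.contourArea)
    return cv2.minAreaRect(ray(c,k[:,0].astype(float),0.070)[:,:2].astype(np.float32)),k
E
python3 - <<'E'
from h import *
c=viewer.capture('top')
R=cv2.Rodrigues(np.array(c['rvec'],float))[0];print('cam',-R.T@c['tvec'])
b,_=bed(c); B=cv2.boxPoints(b); print(B)
r,k=carton(c);print(r,cv2.boxPoints(r));print(k[:,0].min(0),k[:,0].max(0))
# picks upper crop
pk=np.array([(100,121),(232,138),(217,203),(86,185)])/[3.8,2.85]+[98,170]
print(ray(c,pk,.07)[:,:2])
# rails straight part
pk=np.array([(370,103),(690,86),(375,200),(705,186),(440,149),(500,149)])/[3.8,2.85]+[98,170]
print(ray(c,pk,.038)[:,:2])
E
```

```text
cam [ 0.51266656 -0.1661938   1.11785315]
[[ 0.4183846   0.26070577]
 [ 0.45796102 -0.2952168 ]
 [ 0.69594306 -0.27827471]
 [ 0.65636665  0.27764785]]
((0.5444985628128052, 0.1560579240322113), (0.09857547283172607, 0.04696138575673103), 79.58269500732422) [[0.5124929  0.11182828]
 [0.5586802  0.10333692]
 [0.57650423 0.20028757]
 [0.53031695 0.20877893]]
[121 216] [156 236]
[[0.58364467 0.19841931]
 [0.56697836 0.09952634]
 [0.50311509 0.10878543]
 [0.52048322 0.20636244]]
[[ 0.60458209  0.00265451]
 [ 0.62237004 -0.2424278 ]
 [ 0.50614033 -0.00291918]
 [ 0.52081975 -0.25314936]
 [ 0.55775914 -0.05162937]
 [ 0.55785007 -0.09738901]]
```

```bash
python3 -m handwheel '[[1.5,-1.4,0,0,0,-0.7,47],[3,-2.8,0,0,0,-1.4,47],[4.5,-4.2,0,0,0,-2.1,47],[6,-5.6,0,0,0,-2.8,47],[7.5,-7,0,0,0,-3.5,47]]' 20
python3 -m handwheel '[[1.5,-1.4,0,0,0,-0.7,47],[3,-2.8,0,0,0,-1.4,47],[4.5,-4.2,0,0,0,-2.1,47],[6,-5.6,0,0,0,-2.8,47],[7,-6.6,0,0,0,-3.5,47]]'
python3 - <<'E'
from h import *
from scipy.spatial.transform import Rotation as Ro
s=readout.observe();print(s['t'],s['ee_pos'],Ro.from_quat(s['ee_rot']).as_matrix().round(3),s['opening'],s['ft_force'])
E
```

```text
t: 0.82
ee_pos: [0.3447, 0.4285, 0.2306]
ee_rot: [0.42, 0.907, -0.001, -0.0]
ft_force: [0.6, -0.2, -0.2]
opening: 0.0399
t: 1.45
ee_pos: [0.5213, 0.261, 0.2306]
ee_rot: [0.676, 0.737, -0.001, -0.0]
ft_force: [0.7, -0.3, -0.6]
opening: 0.0402
1.45 [0.52129508 0.26103294 0.23059911] [[-0.086  0.996 -0.001]
 [ 0.996  0.086 -0.001]
 [-0.001 -0.001 -1.   ]] 0.040218810949419585 [ 0.6510917  -0.26804315 -0.64699336]
```

```bash
python3 -m handwheel '[[0.8,0,-2,-0.3,0,-0.1,47],[0.8,-0.2,-4,-0.3,0,-0.1,47],[0.8,-0.2,-6,-0.3,0,-0.1,47],[0.8,-0.2,-7.9,-0.3,0,-0.1,47],[0.8,-0.2,-7.9,-0.3,0,-0.1,47]]'
python3 - <<'E'
from h import *
a=cap('top');w=cap('wrist')
im=cv2.resize(a['color'][160:280,90:310],None,fx=3.2,fy=3.2,interpolation=2)
cv2.imwrite('pics/a1.png',im)
cv2.imwrite('pics/w1.png',w['color'])
print(carton(a)[0],w['T_tool_cam'],w['fx'])
E
```

```text
t: 2.08
ee_pos: [0.5383, 0.2546, 0.0294]
ee_rot: [0.682, 0.731, -0.024, 0.017]
ft_force: [0.2, 0.2, -0.1]
opening: 0.0404
((0.5446853637695312, 0.15623685717582703), (0.09815589338541031, 0.04665866121649742), 79.58269500732422) [[ 9.35993962e-04 -9.56202719e-01 -2.92703749e-01  7.56414235e-02]
 [ 9.99999562e-01  8.96810918e-04  2.68054353e-04  1.62254845e-04]
 [ 6.18561704e-06 -2.92703872e-01  9.56203139e-01 -1.42048580e-01]
 [ 0.00000000e+00  0.00000000e+00  0.00000000e+00  1.00000000e+00]] 329.01349410607037
```

View pics/a1.png

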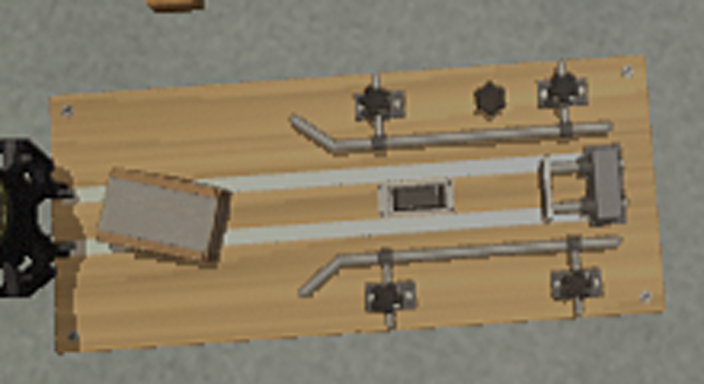

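Fingers stand just behind the carton, at (65,193) and (70,245), and the carton hasn't moved. Push it to square it.

```bash
python3 -m handwheel '[[0.03,-0.4,0,0,0,0,47],[0.06,-0.8,0,0,0,0,47],[0.08,-1.1,0,0,0,0,47],[0.1,-1.3,0,0,0,0,47],[0.1,-1.4,0,0,0,0,47]]'
python3 -m handwheel '[[0.01,-0.12,0,0,0,0,47],[0.02,-0.24,0,0,0,0,47],[0.03,-0.36,0,0,0,0,47],[0.035,-0.48,0,0,0,0,47],[0.04,-0.55,0,0,0,0,47]]'
cat >> h.py <<'E'
O=np.array([.5571,-.0088]); u=np.array([.0690,-.9976]); v=np.array([.9976,.0690])
def rep(a=None):
    a=a or cap('top'); r,_=carton(a); B=cv2.boxPoints(r); c=np.array(r[0])
    e=[B[1]-B[0],B[2]-B[1]]; l=max(e,key=np.linalg.norm); l=l*np.sign(l@u)
    print('carton lane mm',((c-O)@u*1e3).round(1),((c-O)@v*1e3).round(1),'yaw deg',np.degrees(np.arctan2(l@v,l@u)).round(1),np.round(r[1],3))
    s=readout.observe();p=s['ee_pos'];q=p[:2]-O
    print('tcp lane',(q@u*1e3).round(1),(q@v*1e3).round(1),'z',p[2].round(4),'F',s['ft_force'].round(1),'t',s['t'])
    return a
E
python3 -c "from h import *;rep()"
```

```text
t: 2.8
ee_pos: [0.5445, 0.2217, 0.0347]
ee_rot: [0.682, 0.731, -0.019, 0.018]
ft_force: [-0.4, 2.4, 2.2]
opening: 0.04
t: 3.42
ee_pos: [0.5454, 0.2075, 0.0346]
ee_rot: [0.682, 0.731, -0.019, 0.018]
ft_force: [-0.6, 2.6, 1.2]
opening: 0.0403
carton lane mm -146.1 4.1 yaw deg -8.2 [0.099 0.048]
tcp lane -216.3 3.3 z 0.0346 F [-1.3  2.7  1.6] t 3.475
```

```bash
python3 -m handwheel '[[0,-0.15,0,0,0,0,47],[0,-0.3,0,0,0,0,47],[0,-0.45,0,0,0,0,47],[0,-0.6,0,0,0,0,47],[0,-0.72,0,0,0,0,47]]'
python3 - <<'E'
from h import *
a=rep();cv2.imwrite('pics/a2.png',cv2.resize(a['color'][170:270,98:305],None,fx=3.8,fy=3.8,interpolation=2))
E
```

```text
t: 4.1
ee_pos: [0.5455, 0.1889, 0.0346]
ee_rot: [0.682, 0.73, -0.019, 0.018]
ft_force: [-0.8, 3.5, 1.3]
opening: 0.04
carton lane mm -131.9 10.0 yaw deg -2.5 [0.048 0.093]
tcp lane -197.5 2.0 z 0.0346 F [-0.7  1.6  1.9] t 4.15
```

View pics/a2.png

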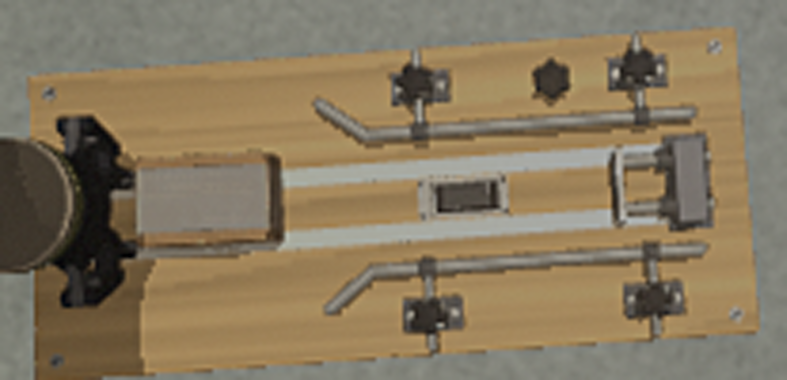

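Carton nearly square and about 10 mm left of centre. Push diagonally so that finger friction carries it right.

```bash
python3 -m handwheel '[[-0.03,-0.17,0,0,0,0,47],[-0.06,-0.34,0,0,0,0,47],[-0.1,-0.52,0,0,0,0,47],[-0.14,-0.7,0,0,0,0,47],[-0.17,-0.85,0,0,0,0,47]]'
python3 -c "
from h import *
rep()"
```

```text
t: 4.78
ee_pos: [0.5412, 0.1667, 0.0346]
ee_rot: [0.683, 0.73, -0.019, 0.018]
ft_force: [0.8, 2.1, -0.2]
opening: 0.04
carton lane mm -110.6 4.3 yaw deg -0.8 [0.048 0.096]
tcp lane -175.5 -3.9 z 0.0346 F [-0.3  1.6 -0. ] t 4.825
```

```bash
python3 -m handwheel '[[-0.03,-0.17,0,0,0,0,47],[-0.06,-0.34,0,0,0,0,47],[-0.09,-0.52,0,0,0,0,47],[-0.12,-0.7,0,0,0,0,47],[-0.15,-0.85,0,0,0,0,47]]'
python3 - <<'E'
from h import *
a=rep();cv2.imwrite('pics/a3.png',cv2.resize(a['color'][180:260,110:290],None,fx=4.4,fy=4.4,interpolation=2))
E
```

```text
t: 5.45
ee_pos: [0.5374, 0.1444, 0.0346]
ee_rot: [0.683, 0.73, -0.02, 0.018]
ft_force: [0.3, 1.6, -0.1]
opening: 0.0399
carton lane mm -88.5 -1.0 yaw deg -2.7 [0.048 0.096]
tcp lane -153.6 -9.2 z 0.0346 F [ 0.3  1.8 -0.1] t 5.5
```

View pics/a3.png

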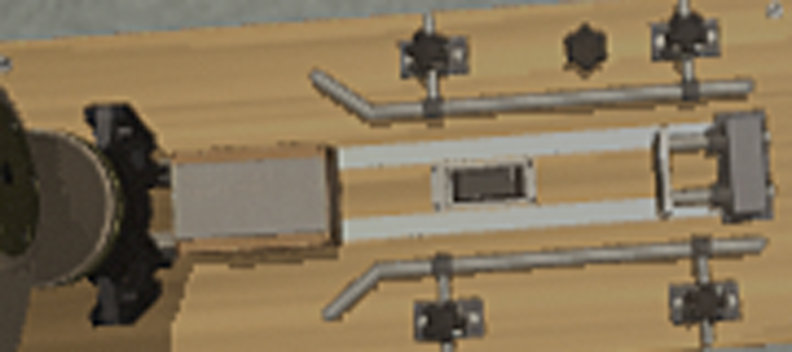

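The fingers have drifted about 8 mm right of the carton's centre, so I back off, re-centre, and measure the yaw from the label's long edges.

```bash
python3 -m handwheel '[[-0.03,0.3,0,0,0,0,47],[-0.05,0.6,0,0,0,0,47],[0.15,0.65,0,0,0,0.02,47],[0.29,0.65,0,0,0,0.02,47],[0.29,0.65,0,0,0,0.02,47]]'
cat >> h.py <<'E'
def edges(a):
    _,k=carton(a); m=np.zeros(a['color'].shape[:2],np.uint8); cv2.drawContours(m,[k],-1,1,-1)
    xs=np.where(m.any(0))[0][4:-4]; hs=[]
    for f in (lambda c:np.where(c)[0].min()-.5, lambda c:np.where(c)[0].max()+.5):
        P=ray(a,[(x,f(m[:,x])) for x in xs],.07)[:,:2]-O
        q=np.polyfit(P@u,P@v,1); hs.append((np.degrees(q[0]).round(2),(np.polyval(q,np.mean(P@u))*1e3).round(1)))
    fr=ray(a,[(x,y) for y in np.where(m.any(1))[0][3:-3] for x in [np.where(m[y])[0].max()+.5]],.07)[:,:2]-O
    print('edge yaw deg, y mm',hs,'mid y',np.mean([h[1] for h in hs]).round(1),'front x',(np.median(fr@u)*1e3).round(1))
E
python3 - <<'E'
from h import *
edges(rep())
E
```

```text
t: 6.12
ee_pos: [0.545, 0.1596, 0.0345]
ee_rot: [0.682, 0.731, -0.02, 0.018]
ft_force: [-0.4, 0.0, 0.1]
opening: 0.0401
carton lane mm -87.0 -1.3 yaw deg -0.7 [0.048 0.098]
tcp lane -168.8 -0.7 z 0.0345 F [-0.1 -0.1  0.5] t 6.175
edge yaw deg, y mm [(np.float64(-0.78), np.float64(22.7)), (np.float64(0.29), np.float64(-24.8))] mid y -1.1 front x -37.9
```

```bash
python3 -m handwheel '[[0.02,-0.2,0,0,0,0,47],[0.04,-0.4,0,0,0,0,47],[0.05,-0.6,0,0,0,0,47],[0.06,-0.8,0,0,0,0,47],[0.07,-1.0,0,0,0,0,47]]'
python3 -m handwheel '[[0.01,-0.2,0,0,0,0,47],[0.03,-0.4,0,0,0,0,47],[0.04,-0.6,0,0,0,0,47],[0.06,-0.8,0,0,0,0,47],[0.07,-1.0,0,0,0,0,47]]'
python3 - <<'E'
from h import *
edges(rep())
E
```

```text
t: 6.8
ee_pos: [0.5464, 0.1348, 0.0345]
ee_rot: [0.682, 0.731, -0.02, 0.018]
ft_force: [-0.1, 2.9, -0.6]
opening: 0.0399
t: 7.42
ee_pos: [0.5482, 0.1095, 0.0345]
ee_rot: [0.682, 0.731, -0.02, 0.018]
ft_force: [0.6, 1.9, 0.7]
opening: 0.0401
carton lane mm -50.8 -1.7 yaw deg -0.8 [0.048 0.094]
tcp lane -117.5 -0.7 z 0.0346 F [ 0.   0.1 -1. ] t 7.475
edge yaw deg, y mm [(np.float64(-0.86), np.float64(22.7)), (np.float64(3.68), np.float64(-23.8))] mid y -0.6 front x -3.3
```

```bash
python3 -m handwheel '[[0.01,-0.2,0,0,0,0,47],[0.03,-0.4,0,0,0,0,47],[0.04,-0.6,0,0,0,0,47],[0.06,-0.8,0,0,0,0,47],[0.07,-1.0,0,0,0,0,47]]'
python3 -m handwheel '[[0.01,-0.2,0,0,0,0,47],[0.03,-0.4,0,0,0,0,47],[0.04,-0.6,0,0,0,0,47],[0.06,-0.8,0,0,0,0,47],[0.07,-1.0,0,0,0,0,47]]'
python3 - <<'E'
from h import *
a=rep();edges(a);cv2.imwrite('pics/a4.png',cv2.resize(a['color'][180:260,130:310],None,fx=4.4,fy=4.4,interpolation=2))
E
```

```text
t: 8.1
ee_pos: [0.55, 0.0831, 0.0345]
ee_rot: [0.682, 0.731, -0.02, 0.018]
ft_force: [0.2, 1.4, -0.1]
opening: 0.04
t: 8.72
ee_pos: [0.5518, 0.0578, 0.0345]
ee_rot: [0.682, 0.731, -0.02, 0.018]
ft_force: [-0.7, 2.4, -1.0]
opening: 0.0404
carton lane mm -222.1 -15.9 yaw deg 76.6 [0.113 0.242]
tcp lane -65.7 -0.7 z 0.0346 F [ 0.6  1.5 -1.6] t 8.775
edge yaw deg, y mm [(np.float64(24.97), np.float64(78.7)), (np.float64(62.47), np.float64(-103.1))] mid y -12.2 front x -178.9
```

View pics/a4.png

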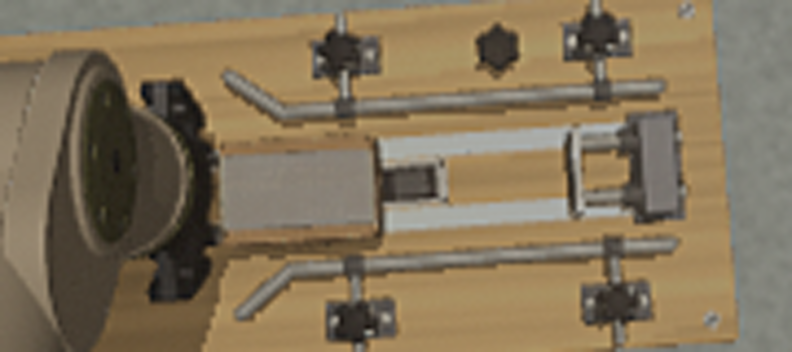

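The carton has entered the lane, with its front over the dog ramp and similar gaps on both sides. Narrow the label search and check.

```bash
sed -i 's/roi=(98,170,207,105)/roi=(172,206,68,38)/' h.py
python3 - <<'E'
from h import *
a=rep();edges(a)
E
```

```text
carton lane mm 0.2 -1.4 yaw deg -3.2 [0.048 0.093]
tcp lane -65.8 -0.7 z 0.0346 F [0.3 0.1 0. ] t 8.825
edge yaw deg, y mm [(np.float64(-0.54), np.float64(22.5)), (np.float64(0.71), np.float64(-24.6))] mid y -1.1 front x 48.0
```

```bash
python3 -m handwheel '[[0.01,-0.2,0,0,0,0,47],[0.03,-0.4,0,0,0,0,47],[0.04,-0.6,0,0,0,0,47],[0.06,-0.8,0,0,0,0,47],[0.07,-1.0,0,0,0,0,47]]'
python3 -m handwheel '[[0.01,-0.2,0,0,0,0,47],[0.03,-0.4,0,0,0,0,47],[0.04,-0.6,0,0,0,0,47],[0.06,-0.8,0,0,0,0,47],[0.07,-1.0,0,0,0,0,47]]'
sed -i 's/roi=(172,206,68,38)/roi=(185,205,72,38)/' h.py
python3 -c "
from h import *
edges(rep())"
```

```text
t: 9.45
ee_pos: [0.5536, 0.0315, 0.0346]
ee_rot: [0.683, 0.73, -0.02, 0.018]
ft_force: [-0.4, 2.7, -1.0]
opening: 0.0401
t: 10.07
ee_pos: [0.5554, 0.0061, 0.0346]
ee_rot: [0.683, 0.73, -0.02, 0.018]
ft_force: [-0.1, 1.7, 0.4]
opening: 0.0404
carton lane mm 52.4 -2.0 yaw deg -3.5 [0.048 0.096]
tcp lane -14.0 -0.7 z 0.0346 F [ 0.8  0.9 -1.1] t 10.125
edge yaw deg, y mm [(np.float64(-0.31), np.float64(21.8)), (np.float64(-0.02), np.float64(-24.9))] mid y -1.5 front x 99.6
```

```bash
python3 -m handwheel '[[0.01,-0.2,0,0,0,0,47],[0.03,-0.4,0,0,0,0,47],[0.04,-0.6,0,0,0,0,47],[0.06,-0.8,0,0,0,0,47],[0.07,-1.0,0,0,0,0,47]]'
python3 -m handwheel '[[0.01,-0.2,0,0,0,0,47],[0.03,-0.4,0,0,0,0,47],[0.04,-0.6,0,0,0,0,47],[0.06,-0.8,0,0,0,0,47],[0.07,-1.0,0,0,0,0,47]]'
python3 -m handwheel '[[0.01,-0.12,0,0,0,0,47],[0.02,-0.24,0,0,0,0,47],[0.03,-0.36,0,0,0,0,47],[0.035,-0.48,0,0,0,0,47],[0.04,-0.6,0,0,0,0,47]]'
sed -i 's/roi=(185,205,72,38)/roi=(205,203,67,38)/' h.py
python3 - <<'E'
from h import *
a=rep();edges(a);cv2.imwrite('pics/a5.png',cv2.resize(a['color'][180:260,140:320],None,fx=4.4,fy=4.4,interpolation=2))
E
```

```text
t: 10.75
ee_pos: [0.5571, -0.0202, 0.0346]
ee_rot: [0.683, 0.73, -0.02, 0.019]
ft_force: [1.0, 1.8, 0.3]
opening: 0.04
t: 11.38
ee_pos: [0.5589, -0.0455, 0.0346]
ee_rot: [0.683, 0.73, -0.02, 0.019]
ft_force: [0.3, 1.5, -0.0]
opening: 0.04
t: 12.0
ee_pos: [0.5599, -0.0607, 0.0346]
ee_rot: [0.683, 0.73, -0.02, 0.019]
ft_force: [1.2, 1.6, -0.6]
opening: 0.0404
carton lane mm 120.1 -1.0 yaw deg -3.8 [0.048 0.09 ]
tcp lane 52.6 -0.8 z 0.0346 F [ 0.1  2.7 -0.6] t 12.05
edge yaw deg, y mm [(np.float64(-0.86), np.float64(22.4)), (np.float64(-0.64), np.float64(-23.2))] mid y -0.4 front x 166.2
```

View pics/a5.png

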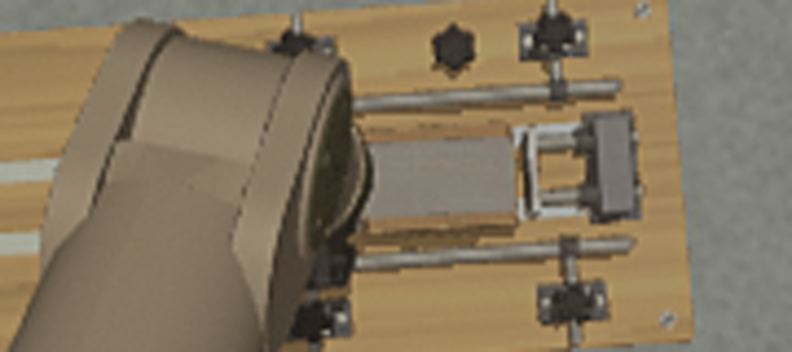

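```bash
python3 -m handwheel '[[0.01,-0.1,0,0,0,0,47],[0.02,-0.2,0,0,0,0,47],[0.025,-0.3,0,0,0,0,47],[0.03,-0.4,0,0,0,0,47],[0.035,-0.5,0,0,0,0,47]]'
python3 -m handwheel '[[0.01,-0.1,0,0,0,0,47],[0.02,-0.2,0,0,0,0,47],[0.025,-0.3,0,0,0,0,47],[0.03,-0.36,0,0,0,0,47],[0.03,-0.36,0,0,0,0,47]]'
sed -i 's/roi=(205,203,67,38)/roi=(215,203,60,38)/' h.py
python3 -c "
from h import *
edges(rep())"
```

```text
t: 12.68
ee_pos: [0.5607, -0.0736, 0.0346]
ee_rot: [0.683, 0.73, -0.02, 0.019]
ft_force: [-0.6, 4.7, -0.3]
opening: 0.0402
t: 13.3
ee_pos: [0.5615, -0.0823, 0.0346]
ee_rot: [0.683, 0.73, -0.02, 0.018]
ft_force: [-0.9, 4.9, 0.3]
opening: 0.0404
carton lane mm 142.6 -2.5 yaw deg -3.8 [0.048 0.09 ]
tcp lane 73.6 -0.7 z 0.0346 F [-1.7  5.   1.2] t 13.35
edge yaw deg, y mm [(np.float64(-1.51), np.float64(21.8)), (np.float64(1.42), np.float64(-24.2))] mid y -1.2 front x 188.2
```

```bash
python3 -m handwheel '[[0,0.1,0,0,0,0,47],[-0.01,0.2,0,0,0,0,47],[-0.02,0.3,0,0,0,0,47],[-0.03,0.4,0,0,0,0,47],[-0.04,0.6,0,0,0,0,47]]'
python3 -c "
from h import *
edges(rep())"
python3 -m handwheel '[[0,0.4,0,0,0,0,47],[-0.05,0.8,0,0,0,0,47],[-0.07,1,0,0,0,0,47],[-0.08,1.2,0,0,0,0,47],[-0.08,1.2,0,0,0,0,47]]'
python3 - <<'E'
from h import *
a=rep();edges(a);s=cap('side')
cv2.imwrite('pics/s2.png',cv2.resize(s['color'][140:260,130:310],None,fx=4.4,fy=4.4,interpolation=2))
E
```

```text
t: 13.98
ee_pos: [0.5605, -0.0673, 0.0346]
ee_rot: [0.683, 0.73, -0.02, 0.018]
ft_force: [-0.5, -0.1, -0.0]
opening: 0.0398
carton lane mm 134.1 -1.9 yaw deg -3.8 [0.048 0.096]
tcp lane 57.5 -0.6 z 0.0345 F [0.4 0.8 1. ] t 14.025
edge yaw deg, y mm [(np.float64(-0.67), np.float64(22.0)), (np.float64(-0.77), np.float64(-24.5))] mid y -1.2 front x 183.2
t: 14.65
ee_pos: [0.5585, -0.0357, 0.0345]
ee_rot: [0.683, 0.73, -0.02, 0.018]
ft_force: [-0.3, -0.2, 0.3]
opening: 0.04
carton lane mm 134.1 -1.9 yaw deg -3.8 [0.048 0.096]
tcp lane 27.4 -0.5 z 0.0345 F [ 0.1 -1.1  0.2] t 14.7
edge yaw deg, y mm [(np.float64(-0.67), np.float64(22.0)), (np.float64(2.51), np.float64(-24.5))] mid y -1.2 front x 183.2
```

View pics/s2.png

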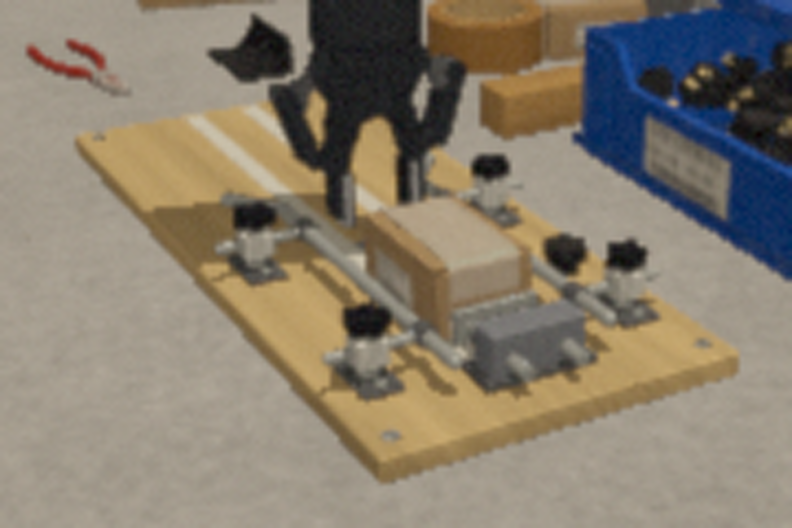

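The carton sprang back 5 mm when released and then stayed. Lift clear and check the dog with the wrist camera.

```bash
python3 -m handwheel '[[0,0,1,0,0,0,47],[0,0,2.5,0,0,0,47],[0,0,4,0,0,0,47],[0,0.5,5,0,0,0,47],[0,0.5,5,0,0,0,47]]'
python3 - <<'E'
from h import *
w=cap('wrist');edges(rep())
cv2.imwrite('pics/w2.png',cv2.resize(w['color'],(800,600),interpolation=2))
E
```

```text
t: 15.38
ee_pos: [0.5599, -0.0234, 0.1616]
ee_rot: [0.683, 0.73, -0.018, 0.019]
ft_force: [0.7, 0.7, 0.1]
opening: 0.04
carton lane mm 134.1 -1.9 yaw deg -3.8 [0.048 0.096]
tcp lane 15.6 0.1 z 0.1591 F [-0.3  0.6 -0.7] t 15.475
edge yaw deg, y mm [(np.float64(-0.67), np.float64(22.0)), (np.float64(0.78), np.float64(-24.9))] mid y -1.4 front x 183.2
```

View pics/w2.png

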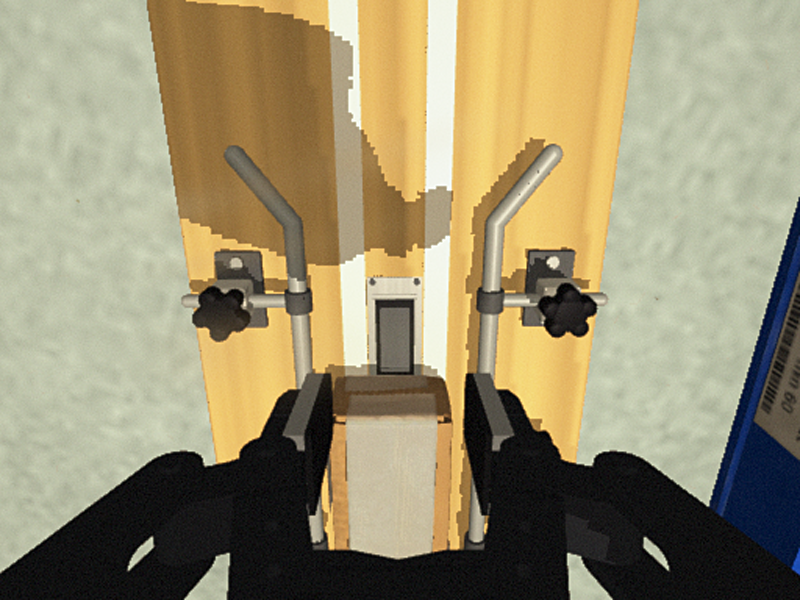

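Run:
```python
from h import *
from scipy.spatial.transform import Rotation as Ro
s=readout.observe();w=cap('wrist')
T=np.eye(4);T[:3,:3]=Ro.from_quat(s['ee_rot']).as_matrix();T[:3,3]=s['ee_pos'];C=np.linalg.inv(T@w['T_tool_cam'])
for n,x,y,z in [('hinge',35,0,18),('tooth up',80,0,27),('tooth up R',80,-9,27),('tooth up L',80,9,27),('tooth down R',80,-9,18),('tooth down L',80,9,18),('carton rear bottom if 132',80,0,18),('rear top',80,0,70)]:
    p=O+u*x/1e3+v*(y-1)/1e3; q=(C@[*p,z/1e3,1])[:3]
    print(n,((np.array([w['fx']*q[0]/q[2]+w['cx'],w['fy']*q[1]/q[2]+w['cy']]))*1.5625).round(1))
cv2.imwrite('pics/w3.png',cv2.resize(w['color'][160:275,200:305],None,fx=5,fy=5,interpolation=2))
```

```text
hinge [396.7 301.5]
tooth up [396.8 378.1]
tooth up R [381.6 378.1]
tooth up L [412.  378.2]
tooth down R [382.1 371. ]
tooth down L [411.7 371. ]
carton rear bottom if 132 [396.9 371. ]
rear top [396.2 418.8]
```

View pics/w3.png

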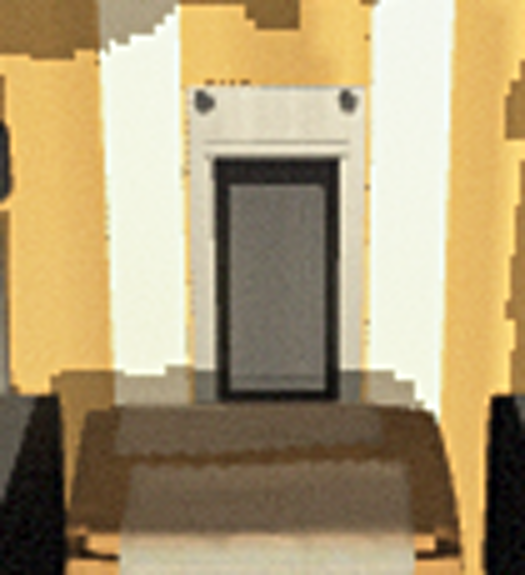

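```bash
python3 -c "
from h import *
from bench import sign_off
rep(); print(sign_off())"
```

```text
carton lane mm 134.1 -1.9 yaw deg -3.8 [0.048 0.096]
tcp lane 15.8 -0.5 z 0.1583 F [ 0.4  0.4 -0.7] t 15.575
the job is handed in; nothing more can be done
None
```

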